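Collect the loose caps in the tray's corner

TASK

One screw cap has strayed from the counting tray: put the one on the desk that matches those in the tray in with them, while the tray stands flat, and let go of it, leaving the larger lid, the jar and the black block where they are and the tray clear of them. Then grip the tray's upright fin and raise that corner, with the opposite corner staying down on the desk, until the tray leans at about 35 degrees and all four caps have slid together into that low corner. Finish while holding the tray still like this by its fin: do not set it down or let go.

Things in the scene. Friction and masses are not known exactly. Their poses are not given: they have to be found in the camera images.
- tray: loose grey plastic counting tray, square, 170 x 170 mm outside, 45 mm high, walls and floor 4 mm thick, 0.35 kg. Origin: centre of its underside; x and y run along its walls, z up out of it. A grip fin stands outside its (+x, +y) corner; the caps are to be collected in its (-x, -y) corner, whose outer lower tip is at (-85, -85, 0) mm
- tray_grip (a point): point to grip on the tray's fin, 70 mm above the tray's underside, at (99, 99, 70) mm in the tray's frame; axes as the tray's. The fin is an upright slab 12 mm thick, 44 mm long and 90 mm tall (from underside level), its length along the tray's diagonal, at 45 degrees between tray x and y; pinch it across its 12 mm, with the fingers closing perpendicular to the diagonal
- tray_corner (a point): inner corner of the tray opposite the fin, on the floor, at (-81, -81, 4) mm in the tray's frame; axes as the tray's
- cap_a_center (a point): white screw cap, a solid-looking disc 30 mm across and 20 mm tall, 14 g, one of three that start upright on the tray's floor in the half nearer the grip fin; slides easily on the tray's floor (friction about 0.2). Point: its centre, 10 mm above its underside, z its axis
- cap_b_center (a point): like cap_a: white screw cap, a solid-looking disc 30 mm across and 20 mm tall, 14 g, one of three that start upright on the tray's floor in the half nearer the grip fin; slides easily on the tray's floor (friction about 0.2). Point: its centre
- cap_c_center (a point): like cap_a: white screw cap, a solid-looking disc 30 mm across and 20 mm tall, 14 g, one of three that start upright on the tray's floor in the half nearer the grip fin; slides easily on the tray's floor (friction about 0.2). Point: its centre
- stray_center (a point): the stray cap, the same as the three in the tray (30 mm across, 20 mm tall, 14 g), upright on the desk to the right of the tray. Point: its centre, 10 mm above the desk, z its axis
- big_lid_center (a point): bystander: larger white lid, 52 mm across and 14 mm tall, on the desk near the stray cap; not to be moved. Point: its centre, 7 mm above the desk
- jar: bystander: closed specimen jar with a white cap, 56 mm across and 75 mm tall, left of the tray. Origin: centre of its underside
- block: bystander: black block with three wells, 60 x 100 x 30 mm, on the desk beyond the stray cap. Origin: centre of its underside
There are look-alikes about, which are no part of the job. Leave any blue look-alike of the part that bears cap_b_center alone. What is shaped like the part that bears stray_center but red is not meant.

How it is judged (in metres and radians):
On the way:
1. the stray cap lies in the flat-standing tray, let go of (x of stray_center in the frame of tray between -0.081 and 0.081 m and y of stray_center in the frame of tray between -0.081 and 0.081 m and z of stray_center in the frame of tray between 0 and 0.045 m and contact force between the fingers and stray below 0.05 N and angle between tray's own z axis and vertical below 0.1 rad and linear speed of stray below 0.03 m/s), for 0.2 s.
At the end, for the whole second after the job is handed in: Fingers hold the tray (over 1 N), fin grip over 150 mm up, tray tilted 24 to 52 degrees, inner low corner under 40 mm above the desk, no bystander touched by the tray, all four cap centres in the tray within 90 mm of that corner, all still (under 20 mm/s) (contact force between the fingers and tray above 1 N and angle between tray's own z axis and vertical between 0.42 and 0.9 rad and height (world z) of tray_grip above 0.15 m and height (world z) of tray_corner below 0.04 m and linear speed of each of tray, cap_a, cap_b, cap_c, stray below 0.02 m/s and distance between each of cap_a_center, cap_b_center, cap_c_center, stray_center and tray_corner below 0.09 m and x of each of cap_a_center, cap_b_center, cap_c_center, stray_center in the frame of tray above -0.085 m and y of each of cap_a_center, cap_b_center, cap_c_center, stray_center in the frame of tray above -0.085 m and z of cap_a_center in the frame of tray between 0 and 0.05 m and z of cap_b_center in the frame of tray between 0 and 0.05 m and z of cap_c_center in the frame of tray between 0 and 0.05 m and z of stray_center in the frame of tray between 0 and 0.05 m and contact force between tray and big_lid below 0.2 N and contact force between tray and jar below 0.2 N and contact force between tray and block below 0.2 N); the arm keeps its last pose, push and grip.
It fails at once if the big_lid is shifted by more than 25 mm (distance of big_lid_center from where it was at the start of the episode above 0.025 m).
It fails at once if the jar is shifted by more than 25 mm (distance of jar from where it was at the start of the episode above 0.025 m).
It fails at once if the block is shifted by more than 25 mm (distance of block from where it was at the start of the episode above 0.025 m).
It also fails if it takes over 54 s, if anything falls off the work surface, if the arm or the gripper's body presses on something with over 40 N, if the wrist force passes 120 N, or if a joint passes its speed limit or range.

ROBOT

A 6-joint arm with a two-finger parallel gripper is mounted at the origin on the work surface. World frame = base frame: x ahead of the robot, y to its left, z up, the work surface at z = 0. Lengths are in mm, angles in rad, forces in N, time in s.
With the tool pointing down it reaches from about 300 to 775 mm from the base axis. Payload 14.6 kg.
Tool frame: the origin (TCP) lies midway between the tips of the shut fingers; the grasp point (between the pads) lies 19 mm behind it (manip.grip_depth is the distance from the TCP to the grasp point, in mm); x points along the fingers, y is the direction in which the jaws open and shut, and the axes are right-handed (so a half turn about x gives the same grasp; the last joint's range is limited). The gripper opens to 94 mm and grips with 3 to 60 N. Pads are 16 mm wide; open, the fingers measure 119 mm over their backs; the gripper's body (75 mm by 177 mm) begins 78 mm behind the grasp point.
Start: joints at [1.149, 0.3, 1.521, -0, 1.321, -0.067], TCP at [191.068, 515.735, 205.446] pointing down, gripper open.
Joint ranges: [-3.03, 3.03], [-0.79, 2.21], [0.23, 2.52], [-1.04, 4.18], [0, 3.07], [-2.55, 2.55]. Speed limits (rad/s): [2.22, 2.22, 2.57, 3.14, 3.14, 3.14].

INTERFACE

Orientations are given as [roll, pitch, yaw] about the fixed x, y, z axes, in that order (R = Rz(yaw) Ry(pitch) Rx(roll)).
In Python, from cell import readout, cams, ticket, manip gives the robot as it stands. The module is installed in compiled form; this text tells all that it offers.
- The arm moves only by the tool apply_moves, never from a script. Its argument "plan" is one flat list of numbers, 7 for each row, row after row: the turn, a rotation vector about the tool's x, y, z in rad, then the shift along the tool's x, y, z in m, then the opening in per cent of the stroke, from 0 (shut) to 100 (fully open). In form: [wx, wy, wz, x, y, z, fingers, wx, wy, wz, x, y, z, fingers, ...]. A call has 1 to 5 rows; each row shifts and turns the commanded pose from where the row before left it, along the tool's axes as they then stand; what a row does not reach is not made up. A row lasts 1/8 s, in which the tool goes at most 62.5 mm and 10.7 degrees, less where a joint would pass 70% of its speed; a pose out of reach is approached as far as the arm can. A call with a gripper value outside its range is refused whole. The fingers move at their own pace and stop on an object; "force" is the grip in N (left out, the last holds). Time passes only in rows, so rows that do not move let the fingers close. It gives the time, the measured TCP pose, the force and the opening at its end, in the units of the state.
- readout.read_state(): the state, without advancing time (a new reading comes with each control period).
- cams.camera(name): name is "scene" or "side" or "wrist"; returns a dict with "image" (400x640x3 uint8, red, green, blue), "fovy" (degrees; the focal length in pixels is half the picture's height over the tangent of half this angle, whatever the lens; pixels are square), "cx", "cy" (the principal point, pixels), "position" and "orientation" of the camera in the world; the wrist camera has in their place "T_tool_cam" (4x4, takes a point from camera to tool coordinates, whose origin is the TCP and whose axes are the tool frame's). Camera axes: x right, y down, z forward; pixel columns grow to the right and rows downward; lengths in mm; the calibration is good to about 2 mm. A picture is of the moment at which its call begins: read the wrist's pose just before it. There is no depth.
- ticket.sign_off(): hands the job in, once; it reports no verdict.
The state is a dict: "clock": time; "joints": joint angles; "qd": joint speeds; "effort": joint torques, N m; "eef_pos": TCP position; "eef_rot": TCP orientation; "wrist_force": force on the tool from outside, world axes, zero at the start; "moment": the same for the moment, N m; "finger_gap": finger opening in mm.
Only numpy, scipy, OpenCV 4.12 (cv2) and the standard library are available. Lean on these libraries where they do the work, as an engineer would, in place of code of your own. Each camera call takes 0.05 s, during which the arm holds its last target.

## Working session

There is one attempt and no reset: what is moved stays moved. The work goes in short steps, Python scripts to look and compute and a tool call to move; the robot and the scene stay as the last step left them, time stands still between calls to the robot, and variables do not carry over. Pictures are saved under pics/ and viewed, and the job is handed in when it is done.

Besides the shell and the picture viewer there is one more tool, called after ">>>" as name(argument=value, ...) on one line, values as JSON. apply_moves: Moves the arm, as the interface text tells. Its arguments: {"type":"object","properties":{"plan":{"type":"array","items":{"type":"number"}},"force":{"type":"number"}},"required":["plan"]}

```bash
mkdir -p pics
python3 - <<'E'
from cell import readout, cams, manip
import cv2
s=readout.read_state();print(s); print([a for a in dir(manip) if a[0]!='_'])
for n in ["scene","side","wrist"]:
    c=cams.camera(n); cv2.imwrite(f"pics/{n}0.png",c["image"][:,:,::-1]); print(n,{k:v for k,v in c.items() if k!="image"})
E
```

```text
{'clock': 0.0, 'joints': array([ 1.14940606e+00,  3.00490592e-01,  1.52155867e+00, -8.05097867e-06,
        1.32070622e+00, -6.65784374e-02]), 'qd': array([ 0.00122209, -0.00048639,  0.00102443,  0.00061267,  0.00079551,
       -0.00034557]), 'effort': array([ 2.34013634e-03, -5.31807876e+01, -3.52752793e+01,  7.09980517e-02,
        2.41208839e-02, -1.26974728e-04]), 'eef_pos': array([190.96637397, 515.50988247, 204.88512315]), 'eef_rot': array([-1.63066861,  1.56963348, -1.98547844]), 'wrist_force': array([ 0.17201204, -0.01450551, -1.10123934]), 'moment': array([ 0.01845847, -0.01926906,  0.04216149]), 'finger_gap': 93.51395475724185}
['Unreachable', 'grip_depth']
scene {'fovy': 46.8995522576559, 'cx': 314.8720555728809, 'cy': 203.34562318654153, 'position': array([1465.28431996,  188.80436836,  922.58684915]), 'orientation': array([-2.32599712,  0.01568233,  1.69987192])}
side {'fovy': 48.6478125184545, 'cx': 313.3200002252542, 'cy': 199.2029845251177, 'position': array([ 367.14764447, -587.77146283,  787.30113286]), 'orientation': array([-2.41018542,  0.02064587, -0.32042036])}
wrist {'fovy': 58.344110878992076, 'cx': 315.51470573263526, 'cy': 198.71627842333115, 'T_tool_cam': array([[-6.71208601e-04, -2.57548482e-01,  9.66265144e-01,
        -1.79123627e+02],
       [ 9.99999703e-01, -5.39299778e-04,  5.50896993e-04,
        -7.28858202e-02],
       [ 3.79223893e-04,  9.66265227e-01,  2.57548767e-01,
        -7.55901420e+01],
       [ 0.00000000e+00,  0.00000000e+00,  0.00000000e+00,
         1.00000000e+00]])}
```

View pics/scene0.png

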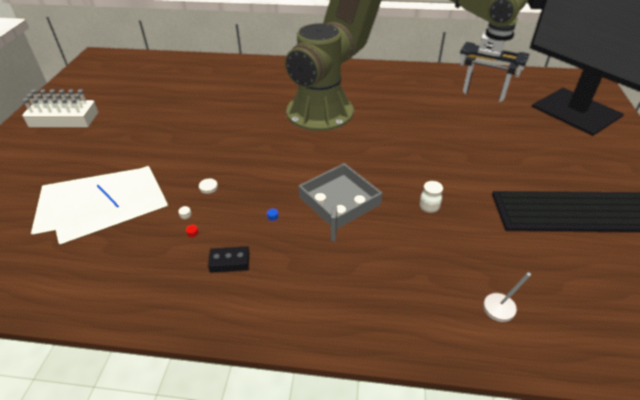

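View pics/side0.png

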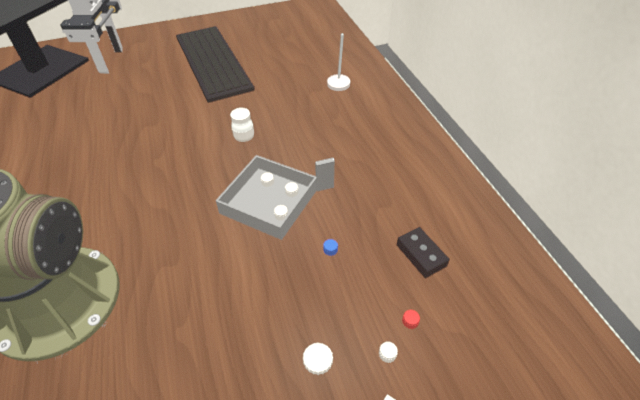

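View pics/wrist0.png

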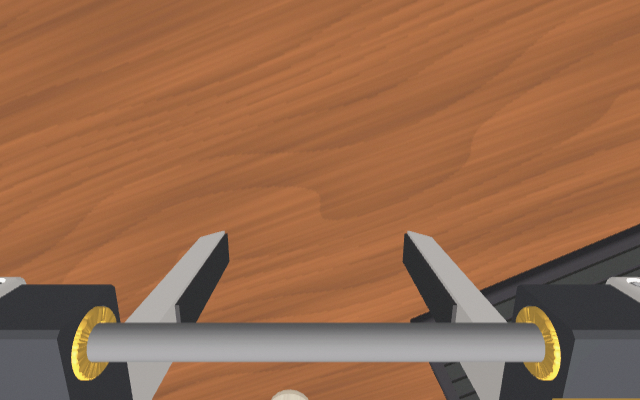

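Scene view: stray at about (185,213), red cap at (192,230), lid at (208,186), tray centred near (340,195) with its fin at (334,222). In the side view the stray is at (388,352) and the fin at (325,173).

```bash
cat > h.py <<'E'
import numpy as np, cv2
from scipy.spatial.transform import Rotation as R
from cell import readout, cams
def cam(n):
    s=readout.read_state(); c=cams.camera(n)
    c['f']=c['image'].shape[0]/2/np.tan(np.radians(c['fovy'])/2)
    if n=='wrist':
        T=np.eye(4);T[:3,:3]=R.from_euler('xyz',s['eef_rot']).as_matrix();T[:3,3]=s['eef_pos'];T=T@c['T_tool_cam']
        c['R'],c['p']=T[:3,:3],T[:3,3]
    else: c['R'],c['p']=R.from_euler('xyz',c['orientation']).as_matrix(),c['position']
    return c
def ray(c,u,v,z):
    d=c['R']@np.array([(u-c['cx'])/c['f'],(v-c['cy'])/c['f'],1]); return c['p']+d*(z-c['p'][2])/d[2]
def proj(c,P):
    q=c['R'].T@(np.array(P,float)-c['p']); return q[:2]/q[2]*c['f']+[c['cx'],c['cy']]
def blobs(m,lo=20,hi=1500):
    n,l,st,ce=cv2.connectedComponentsWithStats(m.astype(np.uint8)); return [(ce[i],st[i]) for i in range(1,n) if lo<=st[i][4]<=hi]
E
python3 - <<'E'
from h import *
for n in ['scene','side']:
    c=cam(n); hsv=cv2.cvtColor(c['image'],cv2.COLOR_RGB2HSV)
    m=(hsv[...,2]>195)&(hsv[...,1]<45)
    print(n)
    for ce,st in blobs(m):
        if n=='scene' and not(130<ce[1]<280):continue
        print(' white',ce.round(1),st, 'z10',ray(c,*ce,10).round(1)[:2],'z14',ray(c,*ce,14).round(1)[:2])
    g=(hsv[...,1]<60)&(hsv[...,2]>60)&(hsv[...,2]<=255)
    for ce,st in blobs(g,800,9000): print(' grey',ce.round(1),st)
    x0,y0=(290,155) if n=='scene' else (205,140)
    crop=c['image'][y0:y0+95,x0:x0+140]
    cv2.imwrite(f'pics/crop_{n}.png',cv2.resize(crop,None,fx=5,fy=5,interpolation=cv2.INTER_CUBIC)[:,:,::-1])
E
```

```text
scene
 white [207.5 184.7] [199 179  18  12 161] z10 [ 460.3 -284.8] z14 [ 464.7 -282.7]
 white [432.9 187.3] [424 182  18  12 172] z10 [396.8 390.5] z14 [401.5 389.6]
 white [320.  196.5] [315 193  11   8  73] z10 [474.7  60.8] z14 [479.   61.4]
 white [431.  198.8] [422 193  19  12 128] z10 [448.9 382.3] z14 [453.3 381.4]
 white [359.1 198.7] [354 195  11   9  75] z10 [471.8 175.2] z14 [476.1 175.2]
 white [340.7 208.7] [337 205   9   9  65] z10 [519.4 125.8] z14 [523.6 126.1]
 white [184.  210.4] [179 207  11   8  69] z10 [ 577.  -318.4] z14 [ 580.9 -316.2]
 grey [447.9  34. ] [ 352    0  225   77 8745]
 grey [339.7 195.8] [ 299  164   83   77 3254]
 grey [ 95.7 202.8] [  31  166  137   78 6383]
 grey [502.5 303.3] [484 272  47  50 861]
side
 white [94.3  4.6] [90  0 11 11 38] z10 [  75.6 1361.3] z14 [  77.1 1351.2]
 white [50.5 22.8] [ 28   2  45  40 977] z10 [ -82.4 1257.8] z14 [ -80.  1248.4]
 white [98.1 19.8] [95 16  7  9 36] z10 [  89.6 1218.3] z14 [  91.1 1209. ]
 white [ 4.5 40.9] [  0  34  12  14 116] z10 [-231.5 1169.9] z14 [-228.4 1160.8]
 white [391.1  65.4] [385  58  
[... 755 characters left out ...]
.5 -76.3]
 white [  4.6 344.5] [  0 339  11  12  84] z10 [-81.4 -73.4] z14 [-79.1 -76. ]
 white [629.9 350.4] [620 339  20  24  52] z10 [ 989.3 -451.1] z14 [ 986.1 -451.8]
 white [317.5 357.5] [303 343  30  31 732] z10 [ 459.1 -283.7] z14 [ 458.6 -285.3]
 white [388.1 350.9] [379 342  19  20 280] z10 [ 583.  -313.3] z14 [ 581.9 -314.7]
 white [388.5 397.6] [384 395  12   5  37] z10 [ 549.9 -387. ] z14 [ 548.9 -388.1]
 grey [119.7  18.2] [  26    0  262   73 5744]
 grey [213.7  63.5] [ 177   27   77   75 3180]
 grey [39.3 69.9] [   0   45   86   49 1706]
 grey [272.6 193.8] [ 216  155  119   85 5767]
 grey [ 54.6 242.8] [   0  200  112  103 2958]
 grey [423.2 249.4] [ 398  228   51   45 1110]
```

View pics/crop_scene.png

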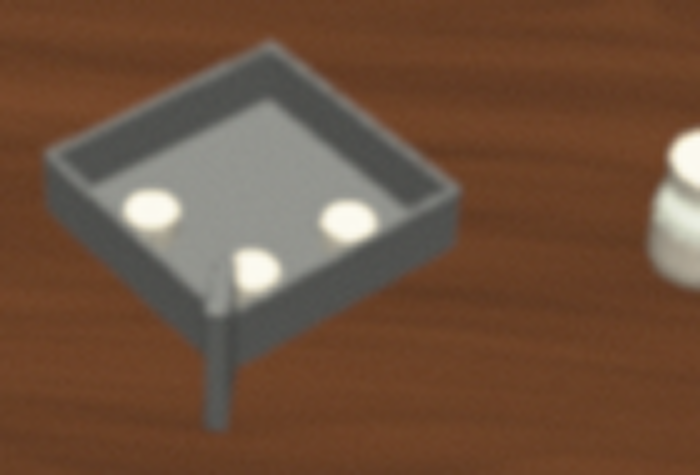

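View pics/crop_side.png

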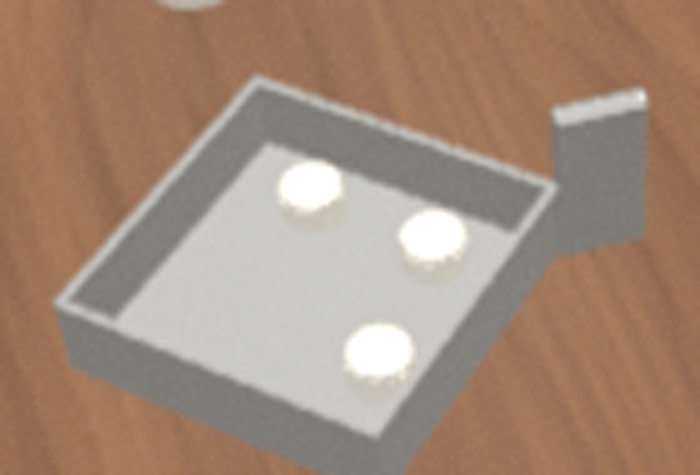

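Run:
```python
from h import *
for n in ['scene','side']:
    c=cam(n); hsv=cv2.cvtColor(c['image'],cv2.COLOR_RGB2HSV)
    S,V,H=hsv[...,1],hsv[...,2],hsv[...,0]
    for nm,m in [('red',(S>200)&(V>120)&((H<4)|(H>176))),('blue',(S>150)&(V>80)&(H>105)&(H<130))]:
        for ce,st in blobs(m): print(n,nm,ce.round(1),st[2:],ray(c,*ce,12).round(1)[:2])
    m=(V<60)
    for ce,st in blobs(m,300,3000): print(n,'dark',ce.round(1),st,ray(c,*ce,20).round(1)[:2])
```

```text
scene red [191.6 230.5] [ 12  12 112] [ 652.5 -270.3]
scene blue [108.1 196.2] [19 20 22] [ 545.9 -562.3]
scene blue [272.2 214.1] [10 11 89] [565.  -63.8]
scene dark [362.5  30.2] [338   0  42  64 494] [-694.6  121.4]
scene dark [500.8  11.4] [489   0  25  24 449] [-988.   800.5]
scene dark [498.2  57.4] [461  44  64  30 347] [-467.2  708.3]
scene dark [304.5  71.1] [286  51  54  39 951] [-266.   -93.3]
scene dark [228.8 259.7] [208 247  41  26 847] [ 747.6 -138.9]
side dark [27.9 38.9] [   0    0   66   74 1512] [-145.7 1133.3]
```

Run:
```python
from h import *
for n,o,pts in [('scene',(290,155),[(45,152),(270,40),(460,188)]),('side',(205,140),[(60,303),(258,78),(555,185)])]:
    c=cam(n)
    P=[ray(c,o[0]+(u+.5)/5-.5,o[1]+(v+.5)/5-.5,45)[:2] for u,v in pts]
    print(n,np.round(P,1))
    for i in range(3):
        d=P[i]-P[(i+1)%3]; print(np.linalg.norm(d).round(1),np.degrees(np.arctan2(d[1],d[0])).round(1))
    if n=='side':
        for u,v in[(557,118),(645,95)]: print('fin top',ray(c,o[0]+u/5,o[1]+v/5,90))
    else:
        for u,v in[(217,310),(222,265)]: print('fin top',ray(c,o[0]+u/5,o[1]+v/5,90))
```

```text
scene [[470.7  -1.8]
 [352.2 119.1]
 [475.4 237.6]]
169.3 -45.6
170.9 -136.1
239.4 88.9
fin top [634.87398194 115.54068922  90.        ]
fin top [601.59267793 114.82247048  90.        ]
side [[354.9 119.4]
 [474.8 236.2]
 [590.2 115.8]]
167.3 -135.8
166.7 133.8
235.2 -0.9
fin top [591.65070539 112.12631606  90.        ]
fin top [634.73904459 113.06024174  90.        ]
```

```bash
cat >> h.py <<'E'
def tgt(yaw,tilt=0):
    # tool down: x=-z ; jaw y dir in world at angle yaw ; tilt: tool leans so x -> forward
    y=np.array([np.cos(yaw),np.sin(yaw),0]);x=np.array([0,0,-1.]);z=np.cross(x,y)
    M=np.stack([x,y,z],1); return R.from_rotvec(-tilt*np.array([np.cos(yaw),np.sin(yaw),0])*np.sign(np.sin(yaw)))*R.from_matrix(M)
def delta(pos,Rt):
    s=readout.read_state(); Rc=R.from_euler('xyz',s['eef_rot'])
    return (Rc.inv()*Rt).as_rotvec(), Rc.inv().apply(np.array(pos)-s['eef_pos'])
E
python3 - <<'E'
from h import *
s=readout.read_state(); M=R.from_euler('xyz',s['eef_rot']).as_matrix();print(M.round(3))
for yaw in (np.pi/2,-np.pi/2):
    print(yaw,*[v.round(3) for v in delta([583,-314.5,120],tgt(yaw))])
E
```

```text
[[-0.     0.347  0.938]
 [-0.     0.938 -0.347]
 [-1.    -0.    -0.   ]]
1.5707963267948966 [-0.355 -0.     0.   ] [  85.437 -642.341  655.941]
-1.5707963267948966 [2.787 0.    0.   ] [  85.437 -642.341  655.941]
```

>>> apply_moves(plan=[-0.1775,0,0,0,0,0,65,-0.1775,0,0,0,0,0,65,0,0,0,0,-0.052,0.0245,65,0,0,0,0,-0.052,0.0245,65,0,0,0,0,-0.052,0.0245,65])

```text
clock: 1.08
eef_pos: [265.0, 358.2, 205.5]
eef_rot: [0.42, 1.571, 0.421]
wrist_force: [1.4, -0.0, 0.5]
finger_gap: 61.2
```

>>> apply_moves(plan=[0,0,0,0,-0.052,0.0245,65,0,0,0,0,-0.052,0.0245,65,0,0,0,0,-0.052,0.0245,65,0,0,0,0,-0.052,0.0245,65,0,0,0,0,-0.052,0.0245,65])

```text
clock: 1.7
eef_pos: [387.7, 98.0, 205.8]
eef_rot: [0.165, 1.57, 0.166]
wrist_force: [1.1, 0.9, -0.6]
finger_gap: 61.2
```

>>> apply_moves(plan=[0,0,0,0,-0.052,0.0245,65,0,0,0,0,-0.052,0.0245,65,0,0,0,0,-0.052,0.0245,65,0,0,0,0,-0.052,0.0245,65,0,0,0,0,-0.052,0.0245,65])

```text
clock: 2.33
eef_pos: [510.3, -162.1, 205.5]
eef_rot: [-0.175, 1.57, -0.175]
wrist_force: [-0.5, 0.8, -0.7]
finger_gap: 60.8
```

>>> apply_moves(plan=[0,0,0,0,-0.05,0.024,65,0,0,0,0,-0.05,0.024,65,0,0,0,0,-0.05,0.024,65,0,0,0,0.02,0,0,65])

```text
clock: 2.82
eef_pos: [582.5, -313.5, 185.1]
eef_rot: [-0.669, 1.569, -0.671]
wrist_force: [0.1, 0.8, -0.1]
finger_gap: 61.3
```

Run:
```python
from h import *
c=cam('wrist'); cv2.imwrite('pics/w1.png',c['image'][:,:,::-1])
hsv=cv2.cvtColor(c['image'],cv2.COLOR_RGB2HSV)
m=(hsv[...,2]>200)&(hsv[...,1]<45)
for ce,st in blobs(m,100,40000): print(ce.round(1),st,ray(c,*ce,15).round(1))
print(proj(c,[583,-314.5,20]),*[v.round(4) for v in delta([583,-314.5,3],tgt(np.pi/2))])
```

```text
[347.1  48.1] [ 319   18   57   61 2636] [ 459.1 -284.2   15. ]
[314.  181.9] [299 168  31  29 666] [ 583.1 -314.8   15. ]
[314.27404289 182.92361515] [-0.0016 -0.0033 -0.0019] [178.326   -3.5167   2.46  ]
```

View pics/w1.png

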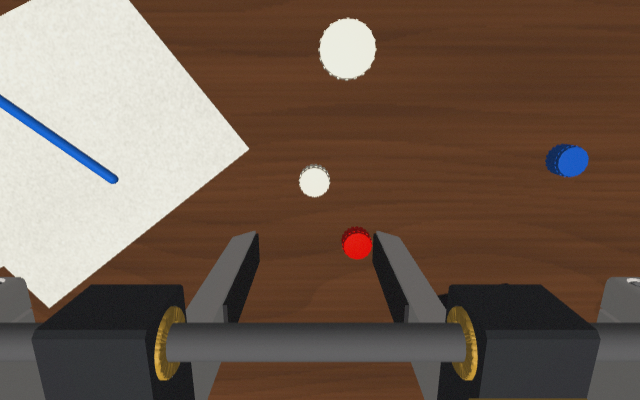

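Wrist view: stray at (314,182), which gives (583,-315) and agrees with the fixed cameras. The red cap at (357,243) is clear of the fingers' footprint.

>>> apply_moves(plan=[0,0,0,0.05,-0.0015,0.001,65,0,0,0,0.05,0,0,65,0,0,0,0.04,0,0,65,0,0,0,0,0,0,65])

```text
clock: 3.38
eef_pos: [581.4, -310.5, 43.1]
eef_rot: [2.596, 1.565, 2.597]
wrist_force: [-0.4, -0.5, 0.2]
finger_gap: 60.9
```

Run:
```python
from h import *
for i in range(4):
    s=readout.read_state(); print(s['eef_pos'].round(1),s['eef_rot'].round(4),s['clock'])
    c=cam('side'); 
cv2.imwrite('pics/s2.png',cv2.resize(c['image'][250:400,280:520],None,fx=3,fy=3)[:,:,::-1])
```

```text
[ 581.4 -310.5   43.1] [2.5961 1.5654 2.5967] 3.375
[ 582.6 -311.3   45.7] [2.5987 1.5695 2.5993] 3.425
[ 583.4 -311.8   47.3] [-0.5366  1.5692 -0.5362] 3.475
[ 583.7 -312.1   48. ] [-0.5529  1.5678 -0.5525] 3.525
```

View pics/s2.png

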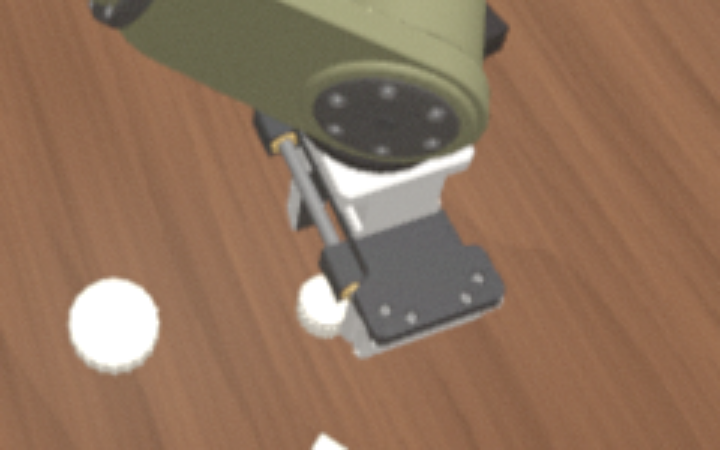

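>>> apply_moves(plan=[0,0,0,0.015,-0.001,0,65,0,0,0,0.015,-0.001,0,65,0,0,0,0.008,0,0,65,0,0,0,0,0,0,65,0,0,0,0,0,0,65])

```text
clock: 4.2
eef_pos: [582.9, -313.8, 7.7]
eef_rot: [-0.479, 1.57, -0.479]
wrist_force: [-0.6, -0.9, -0.8]
finger_gap: 61.3
```

Run:
```python
from h import *
for i in range(2):
    s=readout.read_state(); print(s['eef_pos'].round(1),R.from_euler('xyz',s['eef_rot']).as_matrix().round(4).tolist(),s['wrist_force'].round(1)); c=cam('side')
```

```text
[ 582.9 -313.8    7.7] [[0.0004, -0.0002, 1.0], [-0.0002, 1.0, 0.0002], [-1.0, -0.0002, 0.0004]] [-0.6 -0.9 -0.8]
[ 583.  -313.8    7.9] [[0.0006, -0.0003, 1.0], [-0.0004, 1.0, 0.0003], [-1.0, -0.0004, 0.0006]] [-0.7  0.5  0.1]
```

Centred on the stray. I lower 4 mm more and close.

>>> apply_moves(plan=[0,0,0,0.004,-0.0005,0,65,0,0,0,0,0,0,20,0,0,0,0,0,0,20,0,0,0,0,0,0,20,0,0,0,0,0,0,20], force=12)

```text
clock: 4.92
eef_pos: [582.8, -314.2, 3.5]
eef_rot: [-0.778, 1.571, -0.778]
wrist_force: [0.1, 0.6, 0.4]
finger_gap: 29.6
```

>>> apply_moves(plan=[0,0,0,0,0,0,20,0,0,0,-0.02,0,0,20,0,0,0,-0.04,0,0,20,0,0,0,-0.05,0,0,20,0,0,0,-0.05,0,0,20])

```text
clock: 5.55
eef_pos: [582.6, -314.1, 166.7]
eef_rot: [-0.577, 1.57, -0.577]
wrist_force: [0.6, -0.7, 0.3]
finger_gap: 29.5
```

Run:
```python
from h import *
c=cam('side');cv2.imwrite('pics/s3.png',c['image'][:,:,::-1])
c=cam('wrist');cv2.imwrite('pics/w3.png',c['image'][:,:,::-1])
s=readout.read_state();print(s['eef_pos'],s['finger_gap'])
```

```text
[ 584.56399684 -315.25634294  171.55991273] 29.75723450770834
```

View pics/s3.png

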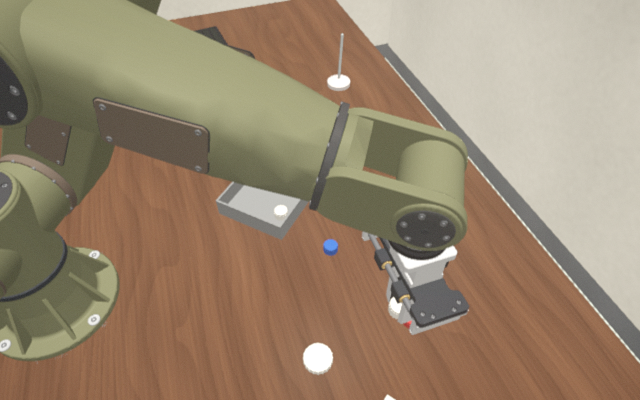

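View pics/w3.png

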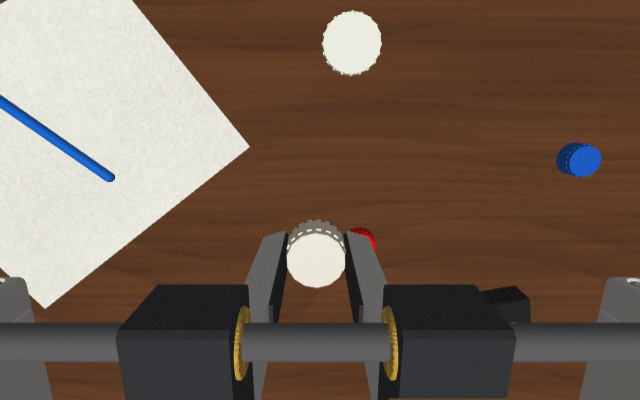

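The cap is held between the pads (gap 29.6 mm). I carry it over the tray's low half.

>>> apply_moves(plan=[0,0,0,0,0.054,-0.019,20,0,0,0,0,0.054,-0.019,20,0,0,0,0,0.054,-0.019,20,0,0,0,0,0.054,-0.019,20,0,0,0,0,0.054,-0.019,20])

```text
clock: 6.28
eef_pos: [486.8, -42.6, 164.2]
eef_rot: [-0.124, 1.57, -0.124]
wrist_force: [0.9, 0.1, 0.0]
finger_gap: 29.6
```

>>> apply_moves(plan=[0,0,0,0,0.054,-0.019,20,0,0,0,0,0.054,-0.019,20,0,0,0,0,0.054,-0.019,20,0,0,0,0,0,0,20,0,0,0,0,0,0,20])

```text
clock: 6.9
eef_pos: [430.8, 117.6, 163.9]
eef_rot: [-0.023, 1.57, -0.023]
wrist_force: [-0.4, 0.5, -0.8]
finger_gap: 29.4
```

Run:
```python
from h import *
c=cam('wrist');cv2.imwrite('pics/w4.png',c['image'][:,:,::-1])
print(readout.read_state()['finger_gap'],*[v.round(4) for v in delta([430,118,9],tgt(np.pi/2))])
hsv=cv2.cvtColor(c['image'],cv2.COLOR_RGB2HSV)
m=(hsv[...,2]>200)&(hsv[...,1]<45)
for ce,st in blobs(m,100,40000): print(ce.round(1),st,ray(c,*ce,22).round(1))
```

```text
29.684271635635245 [-0.0004  0.0006  0.    ] [154.7874   0.8862  -1.054 ]
[315. 193.] [  181   100   268   184 18494] [435.5 117.5  22. ]
[590.9 225.5] [ 567  200   67   62 1768] [467.3 378.8  22. ]
[624.9 248.8] [ 606  219   34   56 1522] [491.  416.3  22. ]
[315.2 274.6] [ 283  233   65   89 4323] [518.3 117.7  22. ]
```

View pics/w4.png

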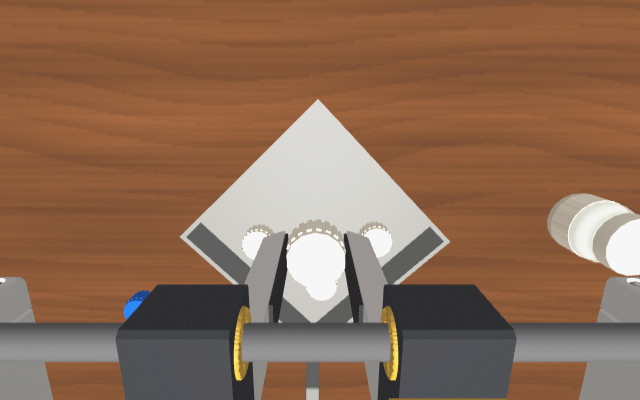

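>>> apply_moves(plan=[0,0,0,0.05,0,0,20,0,0,0,0.05,0,0,20,0,0,0,0.03,0,0,20,0,0,0,0,0,0,20,0,0,0,0,0,0,20])

```text
clock: 7.58
eef_pos: [431.6, 117.3, 34.7]
eef_rot: [0.188, 1.569, 0.187]
wrist_force: [-0.5, -0.7, -0.6]
finger_gap: 30.0
```

>>> apply_moves(plan=[0,0,0,0.012,0,0,20,0,0,0,0.008,0,0,20,0,0,0,0,0,0,20,0,0,0,0,0,0,20,0,0,0,0,0,0,20])

```text
clock: 8.2
eef_pos: [430.8, 117.8, 13.7]
eef_rot: [0.121, 1.57, 0.121]
wrist_force: [-0.1, 0.1, 0.5]
finger_gap: 29.7
```

>>> apply_moves(plan=[0,0,0,0.003,0,0,20,0,0,0,0.002,0,0,20,0,0,0,0,0,0,20,0,0,0,0,0,0,20])

```text
clock: 8.7
eef_pos: [430.7, 117.8, 8.4]
eef_rot: [-2.258, 1.571, -2.258]
wrist_force: [-0.1, -1.3, -0.7]
finger_gap: 29.7
```

>>> apply_moves(plan=[0,0,0,0,0,0,40,0,0,0,0,0,0,50,0,0,0,0,0,0,50,0,0,0,0,0,0,50,0,0,0,0,0,0,50])

```text
clock: 9.32
eef_pos: [430.7, 117.8, 8.4]
eef_rot: [-2.231, 1.571, -2.231]
wrist_force: [0.4, 0.1, -0.8]
finger_gap: 47.0
```

>>> apply_moves(plan=[0,0,0,-0.02,0,0,50,0,0,0,-0.04,0,0,50,0,0,0,-0.05,0,0,50,0,0,0,-0.05,0,0,50,0,0,0,0,0,0,50])

```text
clock: 9.95
eef_pos: [432.1, 118.1, 171.6]
eef_rot: [0.188, 1.564, 0.188]
wrist_force: [-0.3, -0.1, -0.5]
finger_gap: 47.1
```

Run:
```python
from h import *
c=cam('wrist');cv2.imwrite('pics/w5.png',c['image'][:,:,::-1])
hsv=cv2.cvtColor(c['image'],cv2.COLOR_RGB2HSV)
m=(hsv[...,2]>200)&(hsv[...,1]<45)
for ce,st in blobs(m,100,40000): print(ce.round(1),st,ray(c,*ce,22).round(1))
print(readout.read_state()['eef_pos'])
```

```text
[314.3 206.7] [  183    97   263   220 23387] [453.  117.5  22. ]
[583.8 220.3] [ 561  196   64   60 1652] [467.  378.2  22. ]
[620.9 241.8] [ 598  213   42   56 1920] [489.3 419.2  22. ]
[431.11430987 117.87859938 169.39939575]
```

View pics/w5.png

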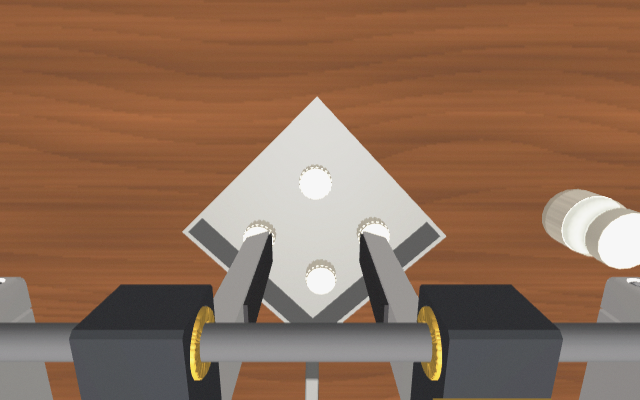

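Stray at (315,183) is upright in the tray and released. The other three are at (259,234), (373,230) and (321,280). Next I move above the fin and check it there.

>>> apply_moves(plan=[0,0,0,0,-0.001,0.05,50,0,0,0,0,-0.001,0.05,50,0,0,0,0,-0.001,0.05,50,0.0175,0,0,0,0,0.032,50,0,0,0,0,0,0,50])

```text
clock: 10.62
eef_pos: [613.0, 114.5, 165.4]
eef_rot: [-2.992, 1.567, -3.01]
wrist_force: [-0.6, 0.0, -0.5]
finger_gap: 46.7
```

Run:
```python
from h import *
cam('wrist');cam('wrist');c=cam('wrist');cv2.imwrite('pics/w6.png',c['image'][:,:,::-1])
s=readout.read_state();print(s['eef_pos'],R.from_euler('xyz',s['eef_rot']).as_matrix().round(3).tolist())
a=np.radians(-1.1)
for d in (118,162): print(proj(c,[472.8+d*np.cos(a),117.8+d*np.sin(a),90]))
for yaw in np.radians([89,91]):print(*[v.round(4) for v in delta([613,115.2,51],tgt(yaw))])
```

```text
[611.64132851 114.85669042 167.45073551] [[-0.002, 0.017, 1.0], [-0.0, 1.0, -0.017], [-1.0, -0.0, -0.002]]
[315.61345657 180.95422003]
[315.50598205 237.59748288]
[ 0.0006 -0.0018  0.0002] [116.448    0.3951   1.56  ]
[-0.0344 -0.0018  0.0002] [116.448    0.3951   1.56  ]
```

View pics/w6.png

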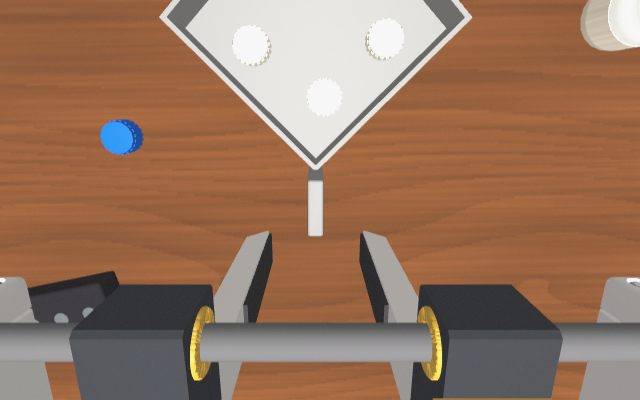

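The fin top spans (316,181) to (316,236), as predicted. Descending on it.

>>> apply_moves(plan=[0,0,0,0.045,0,0.001,50,0,0,0,0.04,0,0,50,0,0,0,0.02,0,0,50,0,0,0,0.01,0,0,50,0,0,0,0,0,0,50])

```text
clock: 11.4
eef_pos: [613.8, 114.9, 54.0]
eef_rot: [0.192, 1.57, 0.174]
wrist_force: [1.1, 0.2, 0.7]
finger_gap: 46.8
```

>>> apply_moves(plan=[0,0,0,0,0,0,50,0,0,0,0,0,0,50])

```text
clock: 11.65
eef_pos: [614.1, 114.9, 54.4]
eef_rot: [0.116, 1.569, 0.099]
wrist_force: [-0.0, 0.2, 0.6]
finger_gap: 47.3
```

Run:
```python
from h import *
print(*[v.round(4) for v in delta([613,115.2,51],tgt(np.radians(89)))])
```

```text
[ 0.0002  0.0014 -0.0002] [ 3.4227  0.3251 -1.0797]
```

>>> apply_moves(plan=[0,0,0,0.002,0.0003,0,50,0,0,0,0,0,0,8,0,0,0,0,0,0,0,0,0,0,0,0,0,0,0,0,0,0,0,0,0], force=45)

```text
clock: 12.28
eef_pos: [613.7, 115.1, 51.5]
eef_rot: [-0.903, 1.571, -0.92]
wrist_force: [-1.1, -1.0, -1.1]
finger_gap: 11.7
```

>>> apply_moves(plan=[0,0,0,0,0,0,0,0,0,0,0,0,0,0,0,0,0,0,0,0,0])

```text
clock: 12.65
eef_pos: [613.6, 115.1, 51.4]
eef_rot: [-2.215, 1.571, -2.232]
wrist_force: [0.1, -1.0, 0.6]
finger_gap: 11.3
```

```bash
cat > lift.py <<'E'
from h import *
# per-step lift: tip pivot P, grip TCP start p0; step dth; in tool frame constant if rigid rotation
s=readout.read_state(); p=s['eef_pos'];print(p,s['finger_gap'],s['wrist_force'])
a=np.radians(-1.1); P=np.array([472.8-120.2*np.cos(a),117.8-120.2*np.sin(a),0])
ax=np.array([np.sin(a),-np.cos(a),0]) # x->z
Rc=R.from_euler('xyz',s['eef_rot'])
print('axis in tool',Rc.inv().apply(ax).round(3))
for d in (1,2,3,5,7):
    r=R.from_rotvec(ax*np.radians(d)); q=P+r.apply(p-P)
    print(d,'rot',(np.radians(d)*Rc.inv().apply(ax)).round(4),'shift (old axes)',Rc.inv().apply(q-p).round(3),'new axes',(r*Rc).inv().apply(q-p).round(3))
E
python3 lift.py
```

```text
[613.64343499 115.0724811   51.43577882] 11.341406079213844 [ 0.05377725 -0.97308235  0.57705737]
axis in tool [ 0.    -1.    -0.002]
1 rot [ 0.     -0.0175 -0.    ] shift (old axes) [-4.548e+00  2.000e-03 -9.380e-01] new axes [-4.564e+00  1.000e-03 -8.580e-01]
2 rot [ 0.     -0.0349 -0.0001] shift (old axes) [-9.080e+00  3.000e-03 -1.954e+00] new axes [-9.142e+00  3.000e-03 -1.636e+00]
3 rot [ 0.     -0.0524 -0.0001] shift (old axes) [-1.3593e+01  5.0000e-03 -3.0500e+00] new axes [-1.3734e+01  4.0000e-03 -2.3350e+00]
5 rot [ 0.     -0.0873 -0.0002] shift (old axes) [-2.2558e+01  9.0000e-03 -5.4770e+00] new axes [-2.2949e+01  6.0000e-03 -3.4900e+00]
7 rot [ 0.     -0.1222 -0.0002] shift (old axes) [-3.1433e+01  1.4000e-02 -8.2160e+00] new axes [-3.220e+01  7.000e-03 -4.324e+00]
```

>>> apply_moves(plan=[0,-0.0262,0,-0.00685,0,-0.00136,0,0,-0.0262,0,-0.00685,0,-0.00136,0,0,-0.0262,0,-0.00685,0,-0.00136,0,0,-0.0262,0,-0.00685,0,-0.00136,0,0,-0.0262,0,-0.00685,0,-0.00136,0])

```text
clock: 13.28
eef_pos: [604.9, 115.3, 85.8]
eef_rot: [0.001, 1.438, -0.017]
wrist_force: [-0.2, -0.3, -3.5]
finger_gap: 11.7
```

```bash
cat > chk.py <<'E'
from h import *
import sys
c=cam('side');cv2.imwrite(f'pics/sd_{sys.argv[1]}.png',cv2.resize(c['image'][90:290,150:450],None,fx=2.5,fy=2.5)[:,:,::-1])
s=readout.read_state();M=R.from_euler('xyz',s['eef_rot']).as_matrix()
th=np.arctan2(M[0,0],-M[2,0]); a=np.radians(-1.1)
P=np.array([472.8-120.2*np.cos(a),117.8-120.2*np.sin(a),0])
ref=np.array([613.64,115.07,51.44]);ex=P+R.from_rotvec(th*np.array([np.sin(a),-np.cos(a),0])).apply(ref-P)
print('tilt',np.degrees(th).round(2),'pos',s['eef_pos'].round(1),'expected',ex.round(1),'gap',s['finger_gap'].round(2),'F',s['wrist_force'].round(1))
E
python3 chk.py 1
```

```text
Traceback (most recent call last):
  File "chk.py", line 8, in <module>
    print('tilt',np.degrees(th).round(2),'pos',s['eef_pos'].round(1),'expected',ex.round(1),'gap',s['finger_gap'].round(2),'F',s['wrist_force'].round(1))
                                                                                                  ^^^^^^^^^^^^^^^^^^^^^
AttributeError: 'float' object has no attribute 'round'
```

View pics/sd_1.png

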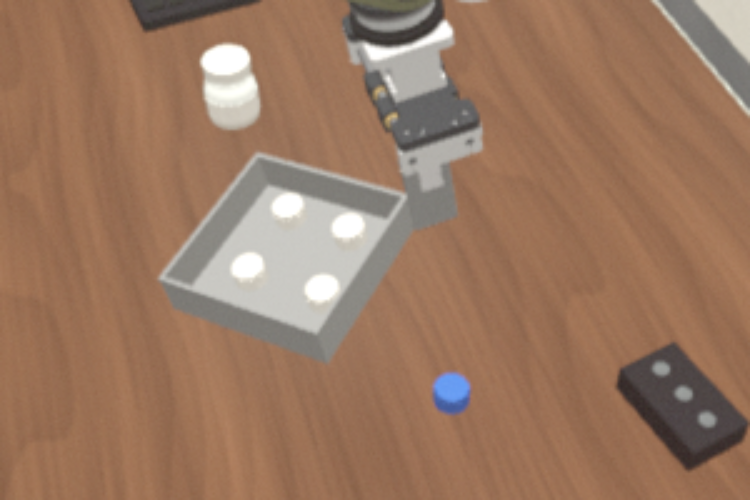

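The tray is lifting at the fin, and the four caps are inside at (287,208), (348,228), (248,267) and (322,290). Continuing.

>>> apply_moves(plan=[0,-0.0262,0,-0.00685,0,-0.00136,0,0,-0.0262,0,-0.00685,0,-0.00136,0,0,-0.0262,0,-0.00685,0,-0.00136,0,0,-0.0262,0,-0.00685,0,-0.00136,0,0,-0.0262,0,-0.00685,0,-0.00136,0])

```text
clock: 13.95
eef_pos: [591.9, 115.5, 118.2]
eef_rot: [0.0, 1.307, -0.017]
wrist_force: [-0.1, -0.8, -3.9]
finger_gap: 12.0
```

```bash
sed -i "s/s\['finger_gap'\].round(2)/round(s['finger_gap'],2)/" chk.py; python3 chk.py 2
```

```text
tilt 15.21 pos [591.8 115.6 118.8] expected [591.  115.5 118.1] gap 12.08 F [ 0.2 -0.1 -2.9]
```

View pics/sd_2.png

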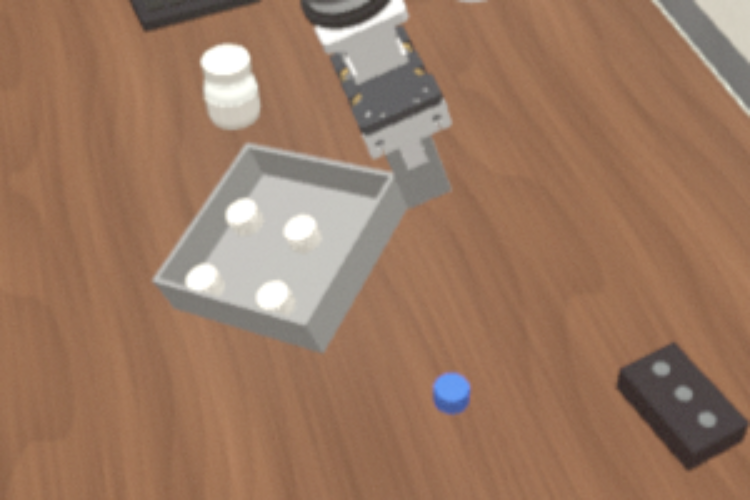

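Tracking is accurate and the caps are sliding toward the low corner at the left (160,280).

>>> apply_moves(plan=[0,-0.0262,0,-0.00685,0,-0.00136,0,0,-0.0262,0,-0.00685,0,-0.00136,0,0,-0.0262,0,-0.00685,0,-0.00136,0,0,-0.0262,0,-0.00685,0,-0.00136,0,0,-0.0262,0,-0.00685,0,-0.00136,0])

```text
clock: 14.62
eef_pos: [574.8, 115.8, 148.5]
eef_rot: [0.0, 1.176, -0.017]
wrist_force: [-0.3, 0.0, -4.9]
finger_gap: 12.0
```

>>> apply_moves(plan=[0,-0.0262,0,-0.00685,0,-0.00136,0,0,-0.0262,0,-0.00685,0,-0.00136,0,0,-0.0262,0,-0.00685,0,-0.00136,0,0,-0.0262,0,-0.00685,0,-0.00136,0,0,-0.0262,0,-0.00685,0,-0.00136,0])

```text
clock: 15.25
eef_pos: [553.9, 116.1, 176.4]
eef_rot: [0.0, 1.045, -0.017]
wrist_force: [1.0, 0.1, -4.1]
finger_gap: 11.6
```

>>> apply_moves(plan=[0,-0.0262,0,-0.00685,0,-0.00136,0,0,-0.0262,0,-0.00685,0,-0.00136,0,0,-0.0262,0,-0.00685,0,-0.00136,0,0,-0.0262,0,-0.00685,0,-0.00136,0,0,0,0,0,0,0,0])

```text
clock: 15.88
eef_pos: [534.6, 116.5, 196.6]
eef_rot: [0.0, 0.941, -0.017]
wrist_force: [0.7, -0.2, -4.0]
finger_gap: 11.8
```

>>> apply_moves(plan=[0,0,0,0,0,0,0,0,0,0,0,0,0,0,0,0,0,0,0,0,0,0,0,0,0,0,0,0,0,0,0,0,0,0,0])

```text
clock: 16.5
eef_pos: [535.0, 116.5, 196.3]
eef_rot: [-0.0, 0.942, -0.017]
wrist_force: [-0.5, 0.5, -3.7]
finger_gap: 12.0
```

```bash
python3 chk.py 3
python3 - <<'E'
from h import *
c=cam('scene');cv2.imwrite('pics/sc3.png',cv2.resize(c['image'][120:270,250:470],None,fx=3.5,fy=3.5)[:,:,::-1])
E
```

```text
tilt 36.02 pos [535.  116.5 196.3] expected [533.5 116.6 195.1] gap 12.0 F [-0.6 -0.2 -4.5]
```

View pics/sd_3.png

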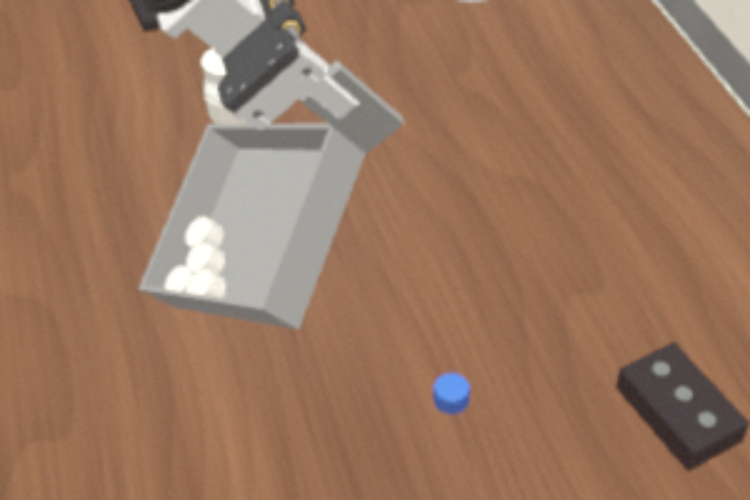

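View pics/sc3.png

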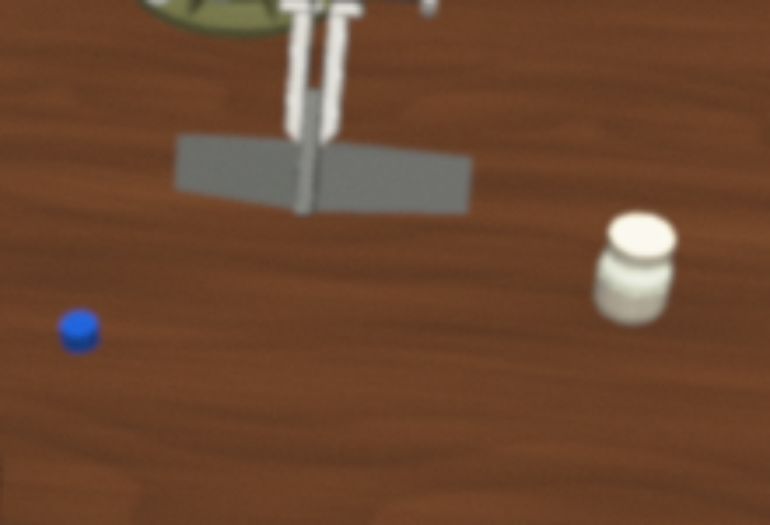

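Side view: the four caps are stacked toward the low corner at about (203,232), (205,260), (180,280) and (207,285). I check their distances from the corner and the tilt numerically.

Run:
```python
from h import *
cm=cam('side')
a=np.radians(-1.1);P=np.array([472.8-120.2*np.cos(a),117.8-120.2*np.sin(a),0])
th=np.radians(36)
Rt=R.from_rotvec(th*np.array([np.sin(a),-np.cos(a),0]))*R.from_euler('z',a-np.pi/4)
O=P-Rt.apply([-85,-85,0])
Rm=Rt.as_matrix()
for nm,q in [('rim low',[-85,-85,45]),('rim +x',[85,-85,45]),('rim +y',[-85,85,45]),('rim fin',[85,85,45]),('fin top',[114.5,114.5,90]),('tip',[-85,-85,0])]:
    uv=proj(cm,O+Rm@q); print(nm,((uv-[150,90])*2.5).round(0))
for u,v in [(203,230),(205,257),(180,278),(207,283)]:
    px=np.array([u,v])/2.5+[150,90]
    d=cm['R']@np.array([(px[0]-cm['cx'])/cm['f'],(px[1]-cm['cy'])/cm['f'],1])
    n=Rm[:,2];
    t=((O+n*20-cm['p'])@n)/(d@n); L=Rm.T@(cm['p']+t*d-O); L[2]-=6
    print(L.round(1),'dist',np.linalg.norm(L-[-81,-81,4]).round(1))
c=cam('wrist');cv2.imwrite('pics/w7.png',c['image'][:,:,::-1])
cv2.imwrite('pics/s7.png',cv2.resize(cm['image'][135:225,195:315],None,fx=6,fy=6,interpolation=cv2.INTER_CUBIC)[:,:,::-1])
```

```text
rim low [137. 289.]
rim +x [260. 309.]
rim +y [207. 124.]
rim fin [333. 124.]
fin top [336.  64.]
tip [173. 308.]
[-60.5 -12.3  14. ] dist 72.4
[-42.1 -38.2  14. ] dist 58.7
[-64.9 -61.4  14. ] dist 27.3
[-24.9 -62.2  14. ] dist 60.0
```

View pics/w7.png

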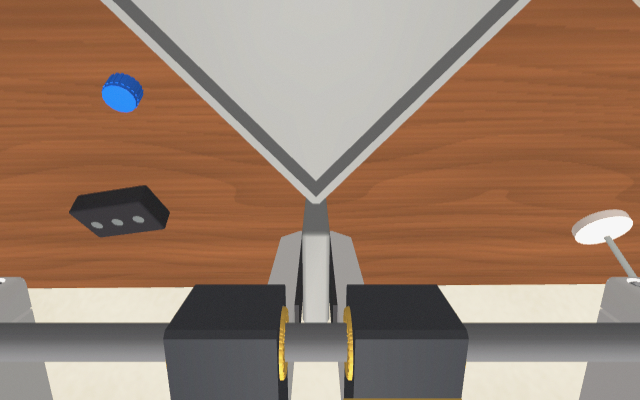

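View pics/s7.png

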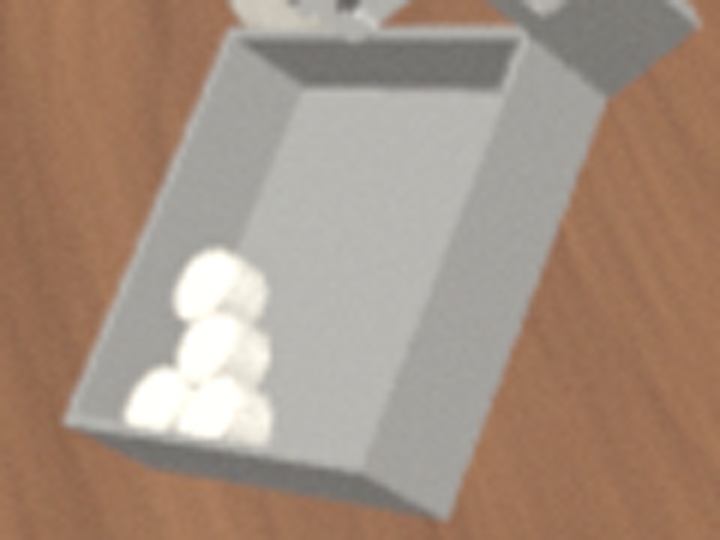

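Predicted rim corners match the picture to within a few pixels, so the tilt is about 36° and the tip is down. All four caps are 27–72 mm from the corner, and everything is still. Handing in.

```bash
python3 -c "
from h import *
s=readout.read_state();print(s['clock'],s['finger_gap'],abs(s['qd']).max())
from cell import ticket;print(ticket.sign_off())"
```

```text
16.7 11.877987087756392 0.002443151520733953
the job is handed in; nothing more can be done
None
```

I put the stray white cap in the tray while it stood flat and let go of it. I then gripped the fin at 45 N, tilted the tray about its far corner, and handed the job in at 16.7 s, still holding it.

My last checks:
- **Tilt:** about 36° by the tool angle. The rim corners predicted for that tilt matched the side picture to roughly 3 mm, so the low tip is on the desk.
- **Fin grip:** by calculation the grip point is at about 209 mm height. The fingers read 11.9 mm on the 12 mm fin.
- **Caps:** in the side view all four lie in the low corner, about 27, 59, 60 and 72 mm from it (limit 90 mm). They are measured from that one view only, because the scene camera sees only the outside of the tray.
- **Stillness:** the joints were practically still. I did not measure the caps' speed, only that they had been left to settle for over 0.6 s.
- **Bystanders:** the jar, the black block and the blue cap looked unmoved in the last pictures, and the tray is well clear of them. I last saw the larger lid and the red cap just after picking up the stray, and nothing went near them after that.

No check failed. The wrist camera no longer saw the caps once the tray was tilted.

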